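Show the squeegee blade to the inspection camera

ROBOT

A 6-joint arm with a two-finger parallel gripper is mounted at the origin on a cart in front of the work surface, level with it; the furniture and walls round the work are solid. World frame = base frame: x ahead of the robot, y to its left, z up, the work surface at z = 0. Lengths are in m, angles in rad, forces in N, time in s.
With the tool pointing down it reaches from about 0.35 to 0.975 m from the base axis. Payload 4.9 kg.
Tool frame: the origin (TCP) lies midway between the tips of the shut fingers; the grasp point (between the pads) lies 19 mm behind it; z points along the fingers, y is the line along which they close (so a half turn about z gives the same grasp; the last joint's range is limited). The gripper opens to 85 mm and grips with 20 to 120 N. Pads are 22 mm wide; open, the fingers measure 114 mm over their backs; the gripper's body (76 mm by 85 mm) begins 54 mm behind the grasp point. The pads swing forward as they close: fully open they stand 13 mm farther back than shut.
Start: joints at [-1.356, 0.053, 1.613, -0, 1.476, -0.119], TCP at [0.205, -0.59, 0.231] pointing down, gripper open.
Joint ranges: [-3.01, 3.01], [-1.01, 2.22], [0.06, 2.58], [-1.02, 4.17], [0.09, 2.62], [-3.14, 3.14]. Speed limits (rad/s): [2.57, 2.57, 3.14, 3.14, 3.14, 3.14].

INTERFACE

Orientations are given as a rotation vector (axis times angle).
In Python, from station import ctrl, optics, job gives the robot as it stands.
- The arm moves only by the shell command python3 -m jog 'ROWS' [OPENING] [FORCE]. ROWS is JSON, a list of rows, each a list of 2 entries, a list of its own where there are three numbers: the shift along the tool's x, y, z in m, then the turn, a rotation vector about the tool's x, y, z in rad. A call has 1 to 5 rows; each row is the pose to reach, as a shift and turn from the pose commanded when the call began, along the tool's axes at that moment; what a row does not reach only later rows make up. A row lasts 1/10 s, in which the tool goes at most 50 mm and 8.59 degrees, less where a joint would pass 70% of its speed; a pose out of reach is approached as far as the arm can. A call with a gripper value outside its range is refused whole. OPENING is the opening, from 0 (shut) to 1 (fully open), set as the call begins (- or left out, the last holds). The fingers move at their own pace and stop on an object; FORCE is the grip in N (left out, the last holds). Time passes only in rows, so rows that repeat a pose let the fingers close. It gives the time, the measured TCP pose, the force, the opening and the grip force at its end, in the units of the state.
- ctrl.get_obs(): the state, without advancing time (a new reading comes with each control period).
- optics.get_image(name): name is "side" or "top" or "wrist"; returns a dict with "image" (400x640x3 uint8, blue, green, red), "fx", "fy", "cx", "cy" (pixels), "rvec" (rotation vector, rad) and "tvec" (3), from world to camera coordinates, as OpenCV has them; the wrist camera has in their place "mount" (4x4, takes a point from camera to tool coordinates, whose origin is the TCP and whose axes are the flange's). Camera axes: x right, y down, z forward; pixel columns grow to the right and rows downward; lengths in m; the calibration is good to about 2 mm. The wrist camera is an equidistant fisheye: a pixel r from the principal point sees the ray r / f radians off the axis. A picture is of the moment at which its call begins: read the wrist's pose just before it. There is no depth.
- job.finish_job(): hands the job in; it is judged then, once.
The state is a dict: "t": time; "q": joint angles; "dq": joint speeds; "effort": joint torques, N m; "tool_pos": TCP position; "tool_rot": TCP orientation; "contact_force": force on the tool from outside, world axes, zero at the start; "wrist_torque": the same for the moment, N m; "opening": finger opening in m; "grip_force": force on a finger pad.
Only numpy, scipy, OpenCV 4.12 (cv2) and the standard library are available. Lean on these libraries where they do the work, as an engineer would, in place of code of your own. Each camera call takes 0.05 s, during which the arm holds its last target. There are 200 camera calls.

TASK

Press the squeegee dock's sprung release lever down until it snaps past its detent and stays down by itself, then lift the squeegee out of the dock. Hold its blade up to the inspection camera: blade pointing straight at the lens along the lens axis, blade edge parallel to the two light bars, the middle of the edge 12 cm straight out from the middle of the lens. Finish while still holding it there, motionless and touching nothing but the gripper; do not move the camera or disturb the loose things on the table.

Things in the scene. Friction and masses are not known exactly. Their poses are not given: they have to be found in the camera images.
- squeegee_dock: Grey base plate, 120 x 282 x 12 mm, fixed, yaw -0.2 to 0.4 rad. Origin: underside, below the middle of the slot; z up, y along the slot, -x towards the robot. A plunger housing juts out behind at the -y end. Two aluminium rails (172 mm long, top 37 mm above the table, 39 mm over both) form an 11 mm slot in which the squeegee's blade stands. At y = +-98 mm stands a tower, 36 x 20 mm, 90 mm tall.
- lock_slide_left: Steel locking slide, 22 x 30 x 8 mm, on the +y tower (another on the -y tower), top 99 mm above the table. As found, each reaches over the end of the squeegee's top (from y = +-70 mm outward) and holds it down; pressing the lever fully draws both outward by 22 mm, clear of it. Origin: middle of its underside.
- release_lever (a joint): Angle of the lever at the dock's -y end, rad: 0 up as found, 0.45 down on its stop. Hinge at x = 35, y = -138, z = 70 mm in the dock's frame, along the dock's y. Sprung: the pad resists with about 1 N at first, 6 to 8 N from 0.1 rad on where it meets the detent, whose crest is at about 0.35; beyond it the lever snaps to its stop and stays by itself; released earlier, it springs back up.
- lever_pad (a point): Middle of the top of the lever's black ribbed finger pad (36 x 36 x 10 mm), at the lever's free end, which points to the dock's -x, 105 mm from the hinge. It starts 98 mm above the table, sloping 0.225 rad down to the hinge, and goes almost straight down by 47 mm until it lies 52 mm above the table.
- squeegee: Hand squeegee, 170 mm long, about 0.32 kg: wooden grip with a stiff 8 mm plastic blade sticking out 27 mm. Stands in the dock on its blade edge, grip up, top 87 mm above the table. Axes: x from grip to blade edge (down in the dock), y along its length, z across its thickness. Wood: x -38 to 10, y -83 to 83, z 0 to 26 mm, edges rounded; blade: x 10 to 37, y -84 to 84, z 9 to 17 mm.
- wood_grip_mid (a point): Where to grip the squeegee: middle of the wooden grip's length and thickness, 54 mm from the blade edge and 65 mm above the table in the dock. Pinch the wood's flat sides, 26 mm apart; axes as the squeegee's.
- blade_edge_mid (a point): Middle of the blade's free edge, x = 37, y = 0, z = 13 mm in the squeegee's frame; axes as the squeegee's.
- camera_stand: Stand of the inspection camera: grey base plate 130 x 130 x 10 mm fixed to the table, with two upright cheeks. Between them the white camera head (72 x 88 x 70 mm) is tilted, by 0.25 to 0.6 rad, towards the stand's -x (roughly the robot's side) about an axis along y, 75 mm above the table. Origin: middle of the underside, z up.
- lens_front (a point): Middle of the front glass of the camera's lens (black barrel 36 mm across, 57 mm from the tilt axis), which looks up and towards the robot. Axes of the camera head: z = the lens axis, outward; y = along the two white light bars (86 mm long) that flank the lens; x = across the bars.
- focus_point (a point): The place in the air, 120 mm straight out from the front of the lens on the lens axis, where the middle of the blade edge belongs; about 215 to 250 mm above the table. Axes as at lens_front: z outward from the lens, y along the light bars.
- linen_tester: Bystander: black folding loupe, 40 x 40 x 42 mm; origin at its underside. Leave alone.
- tally: Bystander: round grey-white tally counter, 52 x 46 x 21 mm; origin at its underside. Leave alone.
- marker: Bystander: marker pen lying flat, 135 mm long, 17 mm thick; origin at its underside. Leave alone.
- tape_roll: Bystander: roll of masking tape lying flat, 104 mm across, 25 mm high; origin at its underside. Leave alone.
- moulded_part: Bystander: flat white leaf-shaped moulded part, 45 x 130 x 8 mm; origin at its underside. Leave alone.
- star_knob: Bystander: black star knob, 40 mm across, 22 mm high; origin at its underside. Leave alone.
- small_block: Bystander: machined white block, 30 x 30 x 30 mm; origin at its underside. Leave alone.

How it is judged:
By the outcome, as a careful person would: the job done as asked, in the order asked, and still so for the second after the job is handed in, while the arm keeps its last pose, push and grip.
It also fails if it takes over 51 s, if anything falls off the work surface, if the arm or the gripper's body presses on something with over 40 N, if the wrist force passes 120 N, or if a joint passes its speed limit or range.

## Working session

There is one attempt and no reset: what is moved stays moved. The work goes in short steps, Python scripts to look and compute and a shell command to move; the robot and the scene stay as the last step left them, time stands still between calls to the robot, and variables do not carry over. Pictures are saved under pics/ and viewed, at most 10 in all, crops included, and the job is handed in when it is done.

```bash
ls; mkdir -p pics; python3 - <<'E'
from station import ctrl, optics
import cv2
print(ctrl.get_obs())
for n in ("side","top","wrist"):
    d=optics.get_image(n); cv2.imwrite(f"pics/{n}0.png",d.pop("image")); print(n,d)
E
```

```text
pics
{'t': 0.0, 'q': array([-1.35601415e+00,  5.33717546e-02,  1.61428714e+00, -8.76732451e-07,
        1.47599091e+00, -1.19003607e-01]), 'dq': array([ 5.81085324e-04, -5.44099005e-04, -2.59329503e-04, -4.05837047e-04,
        1.28100525e-03, -5.41857736e-05]), 'effort': array([-5.55488041e-04, -3.93683732e+01, -3.70177674e+01, -1.65311676e-04,
        6.93955051e-03,  9.85788347e-06]), 'tool_pos': array([ 0.20462931, -0.58989836,  0.23005787]), 'tool_rot': array([-3.09591612e+00, -5.21537709e-01,  1.55956012e-04]), 'contact_force': array([ 0.01682618,  0.57197847, -1.2488267 ]), 'wrist_torque': array([ 0.01577604,  0.05108502, -0.00950498]), 'grip_force': 0.0, 'opening': 0.08525425922982569}
side {'fx': 412.4319237678969, 'fy': 412.4319237678969, 'cx': 321.52092597274947, 'cy': 200.54457301184266, 'rvec': array([ 0.09510182, -2.73348396,  1.50165379]), 'tvec': array([0.53903053, 0.15886697, 1.11360412])}
top {'fx': 485.8186284564905, 'fy': 485.8186284564905, 'cx': 321.2707823127548, 'cy': 207.9478300141798, 'rvec': array([ 2.09672607, -2.08784329,  0.24336197]), 'tvec': array([0.00792068, 0.58653121, 1.64032962])}
wrist {'fx': 309.70691628693146, 'fy': 309.70691628693146, 'cx': 315.88219254702426, 'cy': 200.38668036526997, 'mount': array([[ 4.72156038e-04, -9.49380834e-01, -3.14127060e-01,
         8.17107566e-02],
       [ 9.99999888e-01,  4.52741181e-04,  1.34761347e-04,
        -1.37695167e-04],
       [ 1.42784164e-05, -3.14127088e-01,  9.49380942e-01,
        -1.43127806e-01],
       [ 0.00000000e+00,  0.00000000e+00,  0.00000000e+00,
         1.00000000e+00]])}
```

View pics/top0.png

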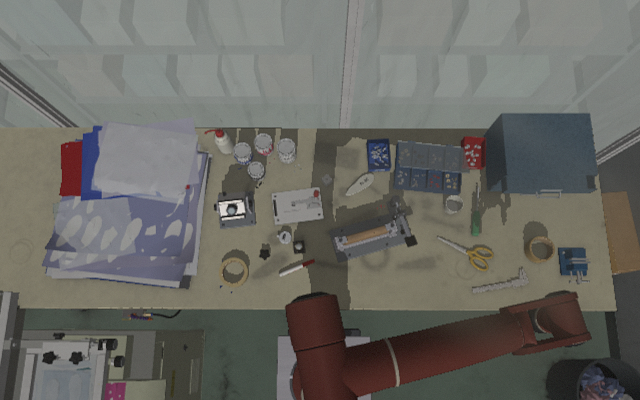

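View pics/side0.png

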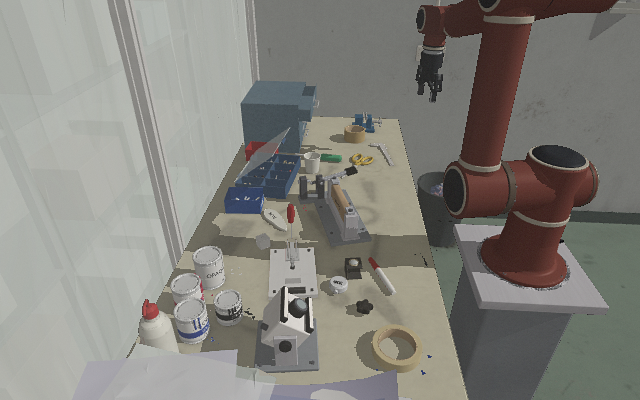

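```bash
python3 - <<'E'
import cv2,numpy as np
t=cv2.imread("pics/top0.png");s=cv2.imread("pics/side0.png")
out=np.zeros((600,800,3),np.uint8)
def put(im,x0,y0,w,h,k,X,Y):
    c=cv2.resize(im[y0:y0+h,x0:x0+w],None,fx=k,fy=k,interpolation=cv2.INTER_CUBIC)
    out[Y:Y+h*k,X:X+w*k]=np.clip(c*1.3,0,255)
put(t,328,198,94,64,5,0,0); put(t,210,187,52,48,6,480,0)
put(s,252,284,70,92,3,0,322); put(s,295,160,120,92,3,215,322)
cv2.imwrite("pics/c1.png",out)
E
```

```text
(no output)
```

View pics/c1.png

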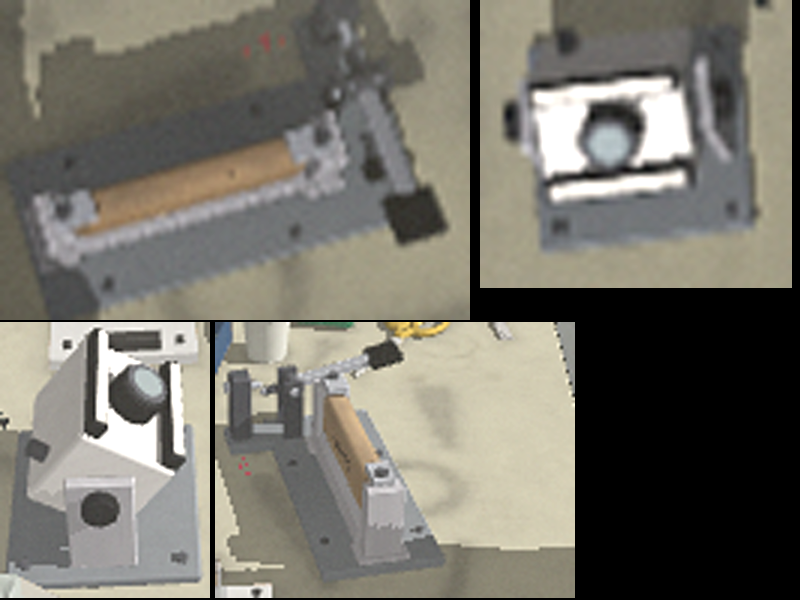

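```bash
cat > h.py <<'E'
import numpy as np, cv2
from scipy.optimize import least_squares
from scipy.spatial.transform import Rotation as R
from station import ctrl, optics
CAM={'side':(412.432,321.521,200.545,[0.09510182,-2.73348396,1.50165379],[0.53903053,0.15886697,1.11360412]),
'top':(485.819,321.271,207.948,[2.09672607,-2.08784329,0.24336197],[0.00792068,0.58653121,1.64032962])}
MOUNT=np.array([[4.72156038e-04,-9.49380834e-01,-3.14127060e-01,8.17107566e-02],[9.99999888e-01,4.52741181e-04,1.34761347e-04,-1.37695167e-04],[1.42784164e-05,-3.14127088e-01,9.49380942e-01,-1.43127806e-01],[0,0,0,1]])
def proj(name,P,tool=None):
    P=np.atleast_2d(P)
    if name=='wrist':
        p,rv=tool; c=R.from_rotvec(rv).inv().apply(P-p); c=(c-MOUNT[:3,3])@MOUNT[:3,:3]
        rho=np.hypot(c[:,0],c[:,1]); th=np.arctan2(rho,c[:,2])
        return np.array([315.882,200.387])+309.707*(th/rho)[:,None]*c[:,:2]
    f,cx,cy,rv,tv=CAM[name]; c=R.from_rotvec(rv).apply(P)+tv
    return np.array([cx,cy])+f*c[:,:2]/c[:,2:]
def dock(p,L): return R.from_euler('z',p[2]).apply(np.atleast_2d(L))+[p[0],p[1],0]
def Rhead(p): return R.from_euler('z',p[2])*R.from_euler('y',-p[3])
def stand(p,L): return R.from_euler('z',p[2]).apply(np.atleast_2d(L))+[p[0],p[1],0]
def head(p,L): return Rhead(p).apply(np.atleast_2d(L))+[p[0],p[1],.075]
def fit(f,p0,obs):  # obs: (cam, point fn, local xyz, (u,v), tool)
    def r(p): return np.concatenate([(proj(o[0],o[1](p,o[2]),o[4] if len(o)>4 else None)[0]-o[3]) for o in obs])
    s=least_squares(r,p0,loss='soft_l1',f_scale=1.0); return s.x,r(s.x).reshape(-1,2).round(1)
E
cat > m1.py <<'E'
from h import *
T=lambda X,Y:(328+X/5,198+Y/5); C=lambda X,Y:(210+(X-480)/6,187+Y/6)
S1=lambda X,Y:(252+X/3,284+(Y-322)/3); S2=lambda X,Y:(295+(X-215)/3,160+(Y-322)/3)
d=[('top',dock,[0,0,.087],T(197,186)),('top',dock,[-.067,-.138,.098],T(415,215)),('top',dock,[-.011,.07,.099],T(97,222)),
('top',dock,[.060,.141,.012],T(8,163)),('side',dock,[.06,.141,.012],S2(325,577)),('side',dock,[-.06,.141,.012],S2(443,556)),('side',dock,[-.067,-.138,.098],S2(384,354))]
print(*fit(dock,[.55,-.1,.2],d),sep='\n')
c=[('top',stand,[-.065,.065,.01],C(543,248)),('top',stand,[-.065,-.065,.01],C(752,225)),('top',stand,[.065,-.065,.01],C(743,27)),
('side',stand,[-.065,.065,.01],S1(195,580)),('side',stand,[.065,.065,.01],S1(12,582)),
('top',head,[0,0,.057],C(610,143)),('side',head,[0,0,.057],S1(148,384))]
p,r=fit(stand,[.65,.25,0,.4],c); print(p,r,sep='\n'); print(head(p,[0,0,.177]))
E
python3 m1.py
```

```text
[ 0.49247413 -0.14991757  0.25984341]
[[ 0.3 -1.7]
 [ 1.5  0.6]
 [ 1.7 -1.3]
 [-5.9  0.7]
 [-0.7  2.1]
 [ 2.   4.1]
 [ 0.1 -2.4]]
[0.59432546 0.32165163 0.10096589 0.63184243]
[[-1.4  0.2]
 [-0.3  0.6]
 [-1.1 -0.8]
 [ 0.9 -1.6]
 [-4.3 -0.5]
 [-0.8  0.6]
 [-0.  -0.5]]
[[0.49031591 0.31111438 0.2178285 ]]
```

```bash
cat >> h.py <<'E'
def down(yaw): # tool z down, tool x at heading yaw
    x=np.array([np.cos(yaw),np.sin(yaw),0]); z=np.array([0,0,-1.]); return R.from_matrix(np.c_[x,np.cross(z,x),z])
def goto(pos,Rt,pose=None):
    o=ctrl.get_obs(); p,r=pose if pose else (o['tool_pos'],o['tool_rot']); r=R.from_rotvec(r)
    print('shift',r.inv().apply(np.array(pos)-p).round(4),'turn',(r.inv()*Rt).as_rotvec().round(4))
E
python3 - <<'E'
from h import *
o=ctrl.get_obs(); print(R.from_rotvec(o['tool_rot']).as_matrix().round(3))
d=[.4925,-.15,.26]; pad=dock(d,[-.067,-.138,.098])[0]; print(pad)
for y in (.26+np.pi/2,.26-np.pi/2): goto([pad[0]+.02,pad[1]+.08,.25],down(y))
E
```

```text
[[ 0.945  0.328 -0.   ]
 [ 0.328 -0.945  0.002]
 [ 0.    -0.002 -1.   ]]
[ 0.46322899 -0.30058621  0.098     ]
shift [ 0.3842 -0.2578 -0.0192] turn [-1.100e-03 -1.400e-03 -1.497e+00]
shift [ 0.3842 -0.2578 -0.0192] turn [-1.4000e-03  1.2000e-03  1.6446e+00]
```

```bash
python3 -m jog '[[[0.384,-0.258,-0.02],[0,0,-1.497]],[[0.384,-0.258,-0.02],[0,0,-1.497]],[[0.384,-0.258,-0.02],[0,0,-1.497]],[[0.384,-0.258,-0.02],[0,0,-1.497]],[[0.384,-0.258,-0.02],[0,0,-1.497]]]' 0
python3 - <<'E'
from h import *
d=[.4925,-.15,.26]; pad=dock(d,[-.067,-.138,.098])[0]
goto([pad[0]+.02,pad[1]+.08,.25],down(.26+np.pi/2))
E
```

```text
t: 0.65
tool_pos: [0.3557, -0.3891, 0.2419]
tool_rot: [-2.687, -1.628, -0.0]
contact_force: [1.3, -0.2, -0.4]
opening: 0.0123
grip_force: 0.0
shift [ 0.2084  0.035  -0.0081] turn [-1.000e-04 -3.000e-04 -7.414e-01]
```

```bash
python3 -m jog '[[[0.208,0.035,-0.008],[0,0,-0.741]],[[0.208,0.035,-0.008],[0,0,-0.741]],[[0.208,0.035,-0.008],[0,0,-0.741]],[[0.208,0.035,-0.008],[0,0,-0.741]],[[0.208,0.035,-0.008],[0,0,-0.741]]]'
cat > look.py <<'E'
import sys
from h import *
import pickle
n,(x0,y0,x1,y1),k=sys.argv[1],map(int,sys.argv[2].split(',')),int(sys.argv[3])
o=ctrl.get_obs(); im=optics.get_image('wrist')['image']
pickle.dump((o['tool_pos'],o['tool_rot']),open(f'{n}.pkl','wb'))
cv2.imwrite(f'pics/{n}_raw.png',im)
cv2.imwrite(f'pics/{n}.png',np.clip(cv2.resize(im[y0:y1,x0:x1],None,fx=k,fy=k,interpolation=cv2.INTER_CUBIC)*1.3,0,255).astype(np.uint8))
print(o['tool_pos'],R.from_rotvec(o['tool_rot']).as_matrix().round(3),o['q'].round(3))
E
sleep 0; python3 look.py w1 0,0,640,400 1
```

```text
t: 1.15
tool_pos: [0.4853, -0.2197, 0.2501]
tool_rot: [-1.908, -2.496, -0.002]
contact_force: [0.5, -0.4, 0.0]
opening: 0.0001
grip_force: 0.0
[ 0.48525392 -0.21966972  0.25010813] [[-0.262  0.965  0.001]
 [ 0.965  0.262  0.001]
 [ 0.001  0.001 -1.   ]] [-5.660e-01 -1.810e-01  1.804e+00  1.000e-03  1.518e+00 -8.310e-01]
```

View pics/w1.png

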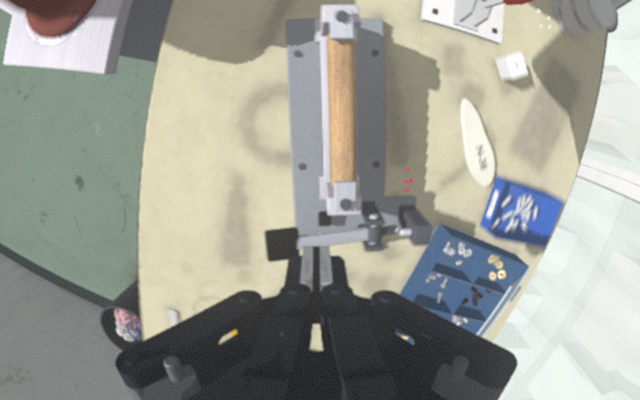

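```bash
cat > m2.py <<'E'
from h import *
import pickle
t=pickle.load(open('w1.pkl','rb'))
W=lambda L,u,v:('wrist',dock,L,(u,v),t)
d=[W([-.067,-.138,.098],282.5,244.5),W([-.011,-.07,.099],327,183),W([.011,-.07,.099],355,183),W([-.011,.07,.099],324,37),W([.011,.07,.099],356,37),
W([-.06,.141,.012],288,20),W([.06,.141,.012],383,18)]
p,r=fit(dock,[.4925,-.15,.26],d); print(p,r); print(dock(p,[[-.067,-.138,.098],[0,0,.065]]))
goto(dock(p,[-.067,-.138,.125])[0],down(p[2]+np.pi/2))
E
python3 m2.py
```

```text
[ 0.49151773 -0.14235137  0.28399265] [[ -2.4   0.8]
 [  5.7  -0.2]
 [ -0.1  -0.6]
 [  7.    1.4]
 [ -1.5   1.7]
 [ -2.  -20.4]
 [  0.8 -17.5]]
[[ 0.46586776 -0.29359646  0.098     ]
 [ 0.49151773 -0.14235137  0.065     ]]
shift [-0.0659 -0.0382  0.1249] turn [ 0.001  -0.001  -0.0156]
```

```bash
sed -i 's/^p,r=/d=[d[0],d[2],d[4]]+[W([0,0,.087],343,109.5)]\np,r=/' m2.py; python3 m2.py; python3 - <<'E'
import cv2,numpy as np
im=cv2.imread('pics/w1_raw.png')
cv2.imwrite('pics/w1c.png',np.clip(cv2.resize(im[0:275,255:435],None,fx=3,fy=3,interpolation=cv2.INTER_CUBIC)[:600]*1.3,0,255) if 0 else np.clip(np.hstack([cv2.resize(im[0:70,285:405],None,fx=6,fy=6,interpolation=cv2.INTER_CUBIC)[:,:400],cv2.resize(im[165:265,260:400],None,fx=4,fy=4,interpolation=cv2.INTER_CUBIC)[:420,:400].copy() if 0 else cv2.resize(im[175:260,258:338],(395,420),interpolation=cv2.INTER_CUBIC)])*1.3,0,255))
E
```

```text
[ 0.4921539  -0.14119092  0.28660414] [[-1.2  0.1]
 [ 1.  -1.5]
 [-0.7  0.7]
 [ 0.7  0.2]]
[[ 0.46689899 -0.29250249  0.098     ]
 [ 0.4921539  -0.14119092  0.065     ]]
shift [-0.0652 -0.0369  0.1249] turn [ 0.001  -0.001  -0.0182][ WARN:0@0.019] global loadsave.cpp:1063 imwrite_ Unsupported depth image for selected encoder is fallbacked to CV_8U.
```

```bash
python3 -m jog '[[[-0.040,-0.025,0.02],[0,0,-0.018]],[[-0.065,-0.037,0.06],[0,0,-0.018]],[[-0.065,-0.037,0.11],[0,0,-0.018]],[[-0.065,-0.037,0.145],[0,0,-0.018]],[[-0.065,-0.037,0.145],[0,0,-0.018]]]'; python3 look.py w2 0,0,640,400 1
```

```text
t: 1.7
tool_pos: [0.4593, -0.2935, 0.0983]
tool_rot: [-1.896, -2.488, -0.001]
contact_force: [-0.3, 0.6, -0.3]
opening: 0.0
grip_force: 0.0
[ 0.45931995 -0.29345799  0.09831258] [[-0.265  0.964 -0.01 ]
 [ 0.964  0.265  0.008]
 [ 0.011 -0.008 -1.   ]] [-0.705 -0.007  1.905 -0.     1.257 -0.973]
```

View pics/w2.png

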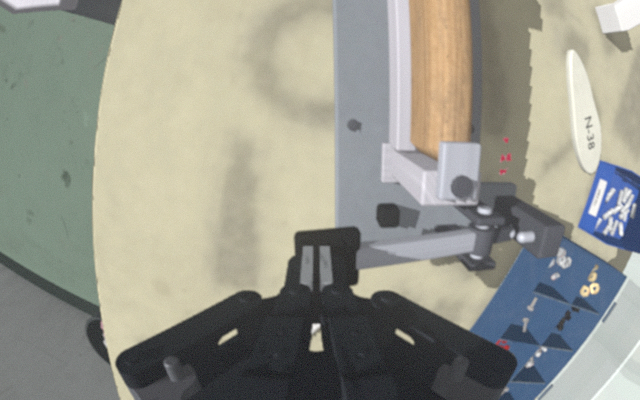

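```bash
python3 -m jog '[[[0,0.005,0.005],[0,0,0]],[[0,0.005,0.018],[0,0,0]],[[0,0.005,0.032],[0,0,0]],[[0,0.005,0.044],[0,0,0]],[[0,0.005,0.050],[0,0,0]]]'
```

```text
t: 2.25
tool_pos: [0.4687, -0.2942, 0.0545]
tool_rot: [-1.9, -2.502, -0.0]
contact_force: [-0.4, 0.6, -1.2]
opening: -0.0001
grip_force: 0.0
```

```bash
python3 -m jog '[[[0,0,0.003],[0,0,0]],[[0,0,0.004],[0,0,0]],[[0,0,-0.03],[0,0,0]],[[0.02,0,-0.075],[0,0,0]],[[0.05,0,-0.12],[0,0,0]]]'; python3 look.py w3 0,0,640,400 1
```

```text
t: 2.75
tool_pos: [0.4556, -0.2483, 0.173]
tool_rot: [-1.901, -2.501, -0.0]
contact_force: [0.6, -0.5, 1.1]
opening: -0.0002
grip_force: 0.0
[ 0.455602   -0.24827382  0.17298408] [[-0.267  0.964 -0.   ]
 [ 0.964  0.267  0.   ]
 [ 0.    -0.    -1.   ]] [-0.643 -0.161  1.917  0.     1.386 -0.913]
```

View pics/w3.png

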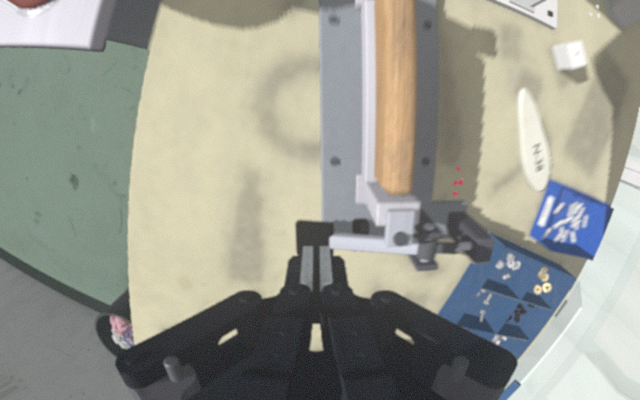

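```bash
cat > m3.py <<'E'
from h import *
import pickle
p=[.4922,-.1412,.2866]; t=pickle.load(open('w3.pkl','rb'))
print(proj('wrist',dock(p,[[-.013,-.083,.08],[.013,-.083,.08],[-.013,-.02,.08],[.013,-.02,.08]]),t).round(1))
goto(dock(p,[0,0,.14])[0],down(p[2]+np.pi/2))
E
python3 m3.py
```

```text
[[380.6 192.7]
 [411.1 192.4]
 [383.  114. ]
 [415.2 115.1]]
shift [0.0929 0.0609 0.0413] turn [ 0.0079  0.0066 -0.0134]
```

```bash
python3 -m jog '[[[0.04,0.03,0],[0,0,-0.013]],[[0.09,0.06,0.02],[0,0,-0.013]],[[0.093,0.061,0.041],[0,0,-0.013]],[[0.093,0.061,0.041],[0,0,-0.013]],[[0.093,0.061,0.041],[0,0,-0.013]]]' 1; python3 look.py w4 0,0,640,400 1; sed -i 's/w3/w4/;s/\.14\]/.05]/' m3.py; python3 m3.py
```

```text
t: 3.3
tool_pos: [0.4892, -0.1422, 0.1303]
tool_rot: [-1.882, -2.514, 0.001]
contact_force: [-0.3, -0.2, 1.3]
opening: 0.0725
grip_force: 0.0
[ 0.48917037 -0.14224811  0.13029709] [[-0.282  0.959 -0.001]
 [ 0.959  0.282  0.   ]
 [ 0.001 -0.001 -1.   ]] [-0.429 -0.141  1.974 -0.     1.31  -0.715]
[[303.9 319.7]
 [336.3 319.7]
 [302.2 251.2]
 [339.2 251.1]]
shift [0.0012 0.0028 0.0813] turn [ 0.0003  0.0007 -0.0019]
```

View pics/w4.png

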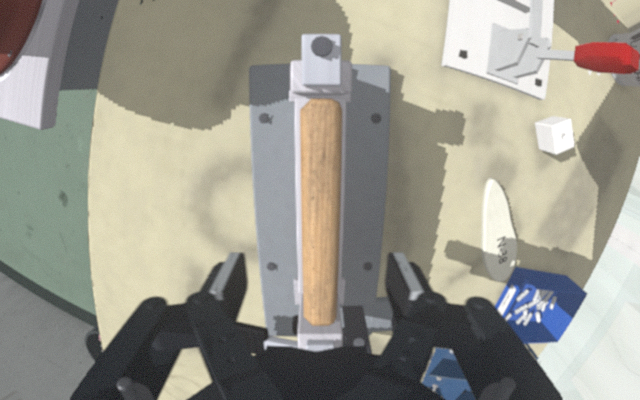

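```bash
python3 -m jog '[[[0.001,0.002,0.03],[0,0,0]],[[0.001,0.002,0.06],[0,0,0]],[[0.001,0.002,0.08],[0,0,0]],[[0.001,0.002,0.08],[0,0,0]],[[0.001,0.002,0.08],[0,0,0]]]' 1 && python3 m3.py | tail -1; python3 -m jog '[[[0,0,0],[0,0,0]],[[0,0,0],[0,0,0]],[[0,0,0],[0,0,0]],[[0,0,0],[0,0,0]],[[0,0,0],[0,0,0]]]' 0 60;  python3 -m jog '[[[0,0,0],[0,0,0]],[[0,0,0],[0,0,0]],[[0,0,0],[0,0,0]]]'; python3 m3.py | tail -1
```

```text
t: 3.85
tool_pos: [0.4919, -0.1422, 0.052]
tool_rot: [1.884, 2.512, 0.0]
contact_force: [0.8, 0.2, 1.0]
opening: 0.0852
grip_force: 0.0
shift [0.0008 0.0006 0.002 ] turn [ 0.0012  0.0011 -0.003 ]
t: 4.35
tool_pos: [0.4919, -0.1411, 0.0515]
tool_rot: [1.882, 2.513, 0.001]
contact_force: [0.4, -0.5, 3.3]
opening: 0.025
grip_force: 60.7
t: 4.65
tool_pos: [0.4919, -0.1411, 0.0515]
tool_rot: [1.882, 2.513, 0.001]
contact_force: [0.9, 0.1, 5.2]
opening: 0.0251
grip_force: 60.7
shift [-0.0001  0.0002  0.0015] turn [ 0.0013  0.0009 -0.0015]
```

```bash
python3 -m jog '[[[0,0,-0.01],[0,0,0]],[[0,0,-0.04],[0,0,0]],[[0,0,-0.09],[0,0,0]],[[0,0,-0.14],[0,0,0]],[[0,0,-0.19],[0,0,0]]]'; cat > m4.py <<'E'
from h import *
import sys
p=np.array([.5943,.3217,.101,.632])
def target(p,back=0,lat=0,edge=(0,0,.0395),ry=0):
    H=Rhead(p).as_matrix(); Rt=R.from_matrix(np.c_[H[:,1],H[:,0],-H[:,2]])
    foc=head(p,[0,0,.177])[0]
    return foc+Rt.apply(-np.array(edge)+[0,lat,-back]),Rt
if __name__=='__main__':
    P,Rt=target(p,.09,-.09); print(P,Rt.as_matrix().round(2)); goto(P,Rt)
E
python3 m4.py
```

```text
t: 5.15
tool_pos: [0.4897, -0.1403, 0.2409]
tool_rot: [-1.881, -2.512, 0.002]
contact_force: [0.8, -0.5, -3.3]
opening: 0.0251
grip_force: 62.8
[0.3419087  0.29612144 0.26913042] [[-0.1   0.8   0.59]
 [ 0.99  0.08  0.06]
 [ 0.    0.59 -0.81]]
shift [ 0.4604 -0.0192 -0.0271] turn [-0.6334 -0.0601  0.1772]
```

```bash
sed -i 's/target(p,.09,-.09)/target(p,.06,.09)/' m4.py; python3 m4.py
```

```text
[0.50403361 0.31255197 0.35126173] [[-0.1   0.8   0.59]
 [ 0.99  0.08  0.06]
 [ 0.    0.59 -0.81]]
shift [ 0.4308  0.1408 -0.1098] turn [-0.6334 -0.0601  0.1772]
```

```bash
python3 -m jog '[[[0.04,0.015,-0.03],[-0.07,-0.006,0.02]],[[0.085,0.03,-0.05],[-0.14,-0.012,0.04]],[[0.13,0.045,-0.065],[-0.21,-0.02,0.06]],[[0.175,0.06,-0.08],[-0.28,-0.026,0.078]],[[0.22,0.075,-0.09],[-0.34,-0.032,0.095]]]'; python3 m4.py|tail -1
```

```text
t: 5.65
tool_pos: [0.5001, 0.091, 0.3302]
tool_rot: [1.843, 2.224, 0.37]
contact_force: [0.6, 0.2, -3.6]
opening: 0.0249
grip_force: 62.9
shift [ 0.2167  0.0501 -0.0079] turn [-0.2892 -0.026   0.081 ]
```

```bash
python3 -m jog '[[[0.045,0.01,-0.002],[-0.06,-0.005,0.016]],[[0.09,0.02,-0.004],[-0.13,-0.01,0.035]],[[0.135,0.03,-0.005],[-0.2,-0.018,0.055]],[[0.18,0.042,-0.007],[-0.26,-0.024,0.073]],[[0.217,0.05,-0.008],[-0.289,-0.026,0.081]]]';python3 -m jog '[[[0,0,0],[0,0,0]],[[0,0,0],[0,0,0]]]'; python3 look.py w5 0,0,640,400 1
```

```text
t: 6.15
tool_pos: [0.5024, 0.3134, 0.3488]
tool_rot: [1.772, 1.968, 0.637]
contact_force: [0.1, -0.4, -3.6]
opening: 0.0248
grip_force: 63.0
t: 6.35
tool_pos: [0.5032, 0.312, 0.3486]
tool_rot: [1.772, 1.97, 0.635]
contact_force: [-0.1, -0.5, -2.8]
opening: 0.0251
grip_force: 63.0
[0.50319072 0.31201056 0.34859073] [[-0.105  0.806  0.583]
 [ 0.995  0.086  0.059]
 [-0.003  0.586 -0.81 ]] [ 0.55  -0.411  1.914 -0.292  1.08   0.508]
```

View pics/w5.png

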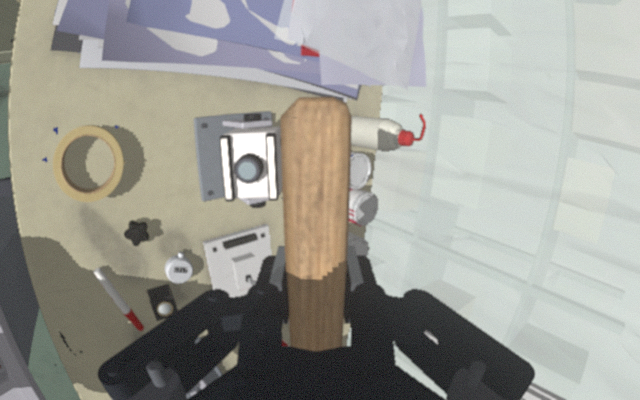

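```bash
python3 - <<'E'
import cv2,numpy as np
im=cv2.imread('pics/w5_raw.png')[105:215,188:298]
c=cv2.resize(im,None,fx=5,fy=5,interpolation=cv2.INTER_CUBIC); cv2.imwrite('pics/w5c.png',np.clip(c*1.0,0,255).astype(np.uint8))
E
```

```text
(no output)
```

View pics/w5c.png

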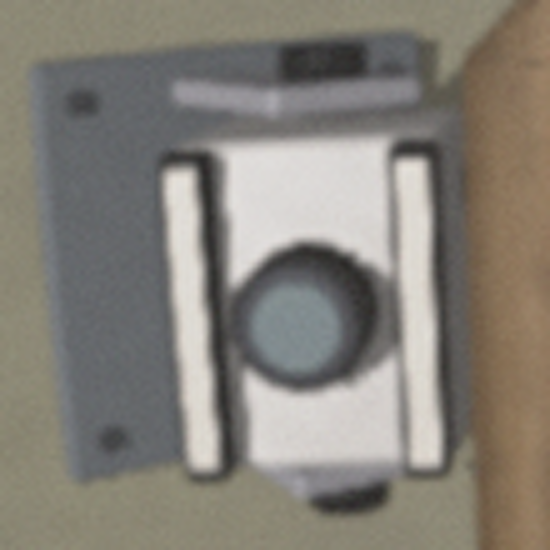

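```bash
cat > m5.py <<'E'
from m4 import *
import pickle
t=pickle.load(open('w5.pkl','rb'))
c=lambda X,Y:(188+(X+.5)/5-.5,105+(Y+.5)/5-.5)
W=lambda f,L,X,Y:('wrist',f,L,c(X,Y),t)
bar=lambda p,L: head(p,[L[0]*p[4],L[1],p[5]])
S1=lambda X,Y:(252+X/3,284+(Y-322)/3)
obs=[W(head,[0,0,.057],294,325)]*2+[W(stand,[-.065,.065,.01],36,68),W(stand,[-.065,-.065,.01],76,480),W(stand,[.065,.065,.01],422,38),
W(bar,[-1,.043,0],182,163),W(bar,[-1,-.043,0],208,474),W(bar,[1,.043,0],414,150),W(bar,[1,-.043,0],427,470)]
ext=[('top',head,[0,0,.057],(231.7,210.8)),('side',head,[0,0,.057],(301.3,304.7)),('side',bar,[1,-.043,0],S1(95,335)),('side',bar,[1,.043,0],S1(95,430)),('side',bar,[-1,-.043,0],S1(176,368)),('side',bar,[-1,.043,0],S1(177,463))]
for o in (obs,obs+ext):
    p,r=fit(stand,[.594,.3217,.101,.63,.034,.045],o); print(p.round(4)); print(r.tolist()); print(head(p,[[0,0,.057],[0,0,.177]]).round(4))
E
python3 m5.py
```

```text
[0.5952 0.3217 0.114  0.6196 0.0295 0.0412]
[[-0.2, 0.8], [-0.2, 0.8], [-0.1, -0.7], [-0.3, 1.4], [0.5, -1.0], [0.2, -2.4], [0.1, 0.5], [0.1, -1.6], [0.3, 0.9]]
[[0.5623 0.3179 0.1214]
 [0.4931 0.31   0.2191]]
[0.595  0.3221 0.117  0.6202 0.0298 0.042 ]
[[-0.4, 0.5], [-0.4, 0.5], [-0.3, -0.9], [-0.2, 1.2], [0.3, -1.4], [-0.3, -2.5], [-0.2, 0.5], [-0.1, -1.9], [0.3, 0.8], [-0.8, 0.2], [-0.7, -0.7], [0.5, -1.4], [-0.6, -0.1], [-2.6, -1.0], [-1.7, 0.5]]
[[0.5621 0.3182 0.1214]
 [0.4928 0.3101 0.219 ]]
```

```bash
cat > m6.py <<'E'
from m5 import *
print('ends', [proj('wrist',[[x,0,z]],(np.zeros(3),np.zeros(3))).round(1).tolist() for x in (.083,-.083) for z in (-.0355,-.025)])
f=lambda p,L: None
q=[.595,.322,.115,.6]
fx=lambda F:(lambda p,L:F([p[0],p[1],p[2],.6,p[4],p[5]],L))
o=[(a[0],fx(a[1]),*a[2:]) for a in obs+ext]
p,r=fit(stand,[.595,.322,.115,.6,.03,.042],o); p[3]=.6; print(p.round(4),np.abs(r).mean(0)); print(head(p,[[0,0,.057],[0,0,.177]]).round(4))
p[3]=.605
P,Rt=target(p); print(P); goto(P,Rt)
E
python3 m6.py | tail -6
```

```text
ends [[[316.3, 97.7]], [[316.3, 98.0]], [[316.0, 408.7]], [[316.0, 395.2]]]
[0.5942 0.322  0.1144 0.6    0.0296 0.0418] [0.64666667 0.94      ]
[[0.5622 0.3184 0.122 ]
 [0.4949 0.3106 0.2211]]
[0.47183703 0.30799037 0.2530717 ]
shift [ 0.0004 -0.0824  0.059 ] turn [ 0.0219  0.0086 -0.0079]
```

```bash
python3 -m jog '[[[0,-0.03,0.01],[0.01,0.004,-0.004]],[[0,-0.06,0.03],[0.02,0.008,-0.008]],[[0,-0.08,0.05],[0.022,0.009,-0.008]],[[0,-0.082,0.059],[0.022,0.009,-0.008]],[[0,-0.082,0.059],[0.022,0.009,-0.008]]]';python3 -m jog '[[[0,0,0],[0,0,0]],[[0,0,0],[0,0,0]],[[0,0,0],[0,0,0]]]'; python3 m6.py | tail -1
python3 - <<'E'
import cv2,numpy as np
from station import optics
d=optics.get_image('side')['image'];t=optics.get_image('top')['image'];w=optics.get_image('wrist')['image']
cv2.imwrite('pics/s2raw.png',d);cv2.imwrite('pics/t2raw.png',t);cv2.imwrite('pics/w6raw.png',w)
A=cv2.resize(d[170:370,220:420],None,fx=3,fy=3,interpolation=cv2.INTER_CUBIC)[:,:600]
B=cv2.resize(t[160:260,190:290],(200,200),interpolation=cv2.INTER_CUBIC)
C=cv2.resize(w,(200,125)); o=np.zeros((600,800,3),np.uint8); o[:,:600]=A;o[:200,600:]=B;o[200:325,600:]=C
cv2.imwrite('pics/f1.png',np.clip(o*1.2,0,255).astype(np.uint8))
E
```

```text
t: 6.9
tool_pos: [0.4735, 0.3067, 0.2531]
tool_rot: [1.779, 1.991, 0.623]
contact_force: [0.5, -0.8, -2.9]
opening: 0.0252
grip_force: 63.0
t: 7.2
tool_pos: [0.4743, 0.3086, 0.2576]
tool_rot: [1.776, 1.989, 0.631]
contact_force: [0.4, -0.2, -2.9]
opening: 0.025
grip_force: 63.0
shift [-0.0003 -0.0047  0.0022] turn [ 0.0066 -0.0027 -0.002 ]
```

View pics/f1.png

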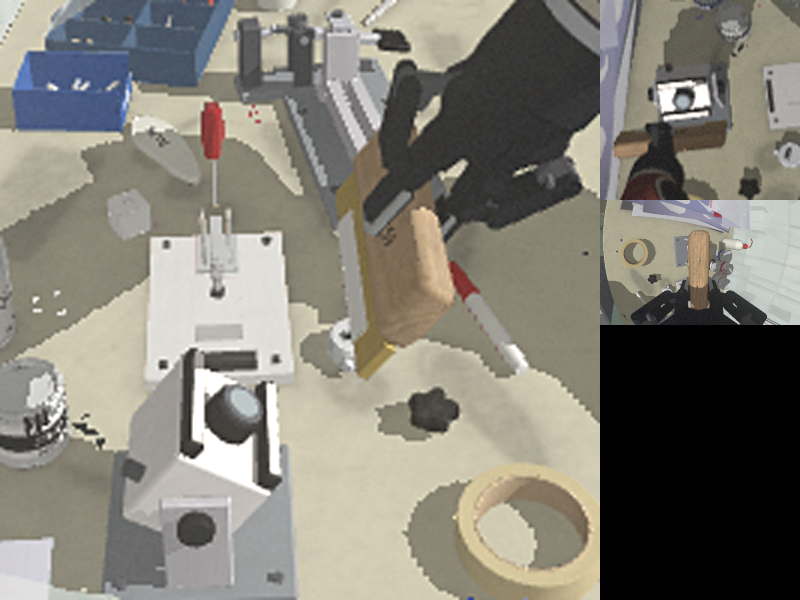

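```bash
cat > m7.py <<'E'
from m6 import *
o=ctrl.get_obs();T=R.from_rotvec(o['tool_rot']);pos=o['tool_pos']
L=np.array([[x,y,z] for x in(.084,-.084) for z in (.0395,.0125) for y in(-.004,.004)]+[[.083,y,z] for z in (.0125,-.0355) for y in (-.013,.013)])
uv=proj('side',T.apply(L)+pos)
for l,u in zip(L,uv): print(l,((u-[220,170])*3).round(0))
im=cv2.imread('pics/s2raw.png')[230:305,320:375]
E
python3 m7.py | tail -12
```

```text
[ 0.084  -0.004   0.0395] [366. 384.]
[0.084  0.004  0.0395] [354. 378.]
[ 0.084  -0.004   0.0125] [396. 354.]
[0.084  0.004  0.0125] [384. 348.]
[-0.084  -0.004   0.0395] [343. 199.]
[-0.084   0.004   0.0395] [333. 194.]
[-0.084  -0.004   0.0125] [367. 172.]
[-0.084   0.004   0.0125] [357. 167.]
[ 0.083  -0.013   0.0125] [408. 359.]
[0.083  0.013  0.0125] [371. 340.]
[ 0.083  -0.013  -0.0355] [464. 303.]
[ 0.083   0.013  -0.0355] [426. 283.]
```

```bash
python3 - <<'E'
import cv2,numpy as np
im=cv2.imread('pics/s2raw.png')
h=cv2.cvtColor(im,cv2.COLOR_BGR2HSV)
print('   ',''.join(str((c//1)%10) for c in range(326,376)))
for r in range(222,302):
    s=''
    for c in range(326,376):
        H,S,V=map(int,h[r,c])
        s+= 'Y' if S>110 and H>=19 else 'w' if S>70 and H<19 else '#' if V<60 else '.' if S<35 else ','
    print(r,s)
E
```

```text
67890123456789012345678901234567890123456789012345
222 ............,wwwwwwww.############################
223 ............wwwwwwwww##########################.,.
224 ............wwwwwwwww,########################,,,,
225 ............wwwwwwwww,######################.,,,,.
226 ............wwwwwwwwww,####################.,,,,,#
227 ...........,wwwwwwwwwww,################.,,,,.,,##
228 ..........,Y,wwwwwwwww,###############..,,,,,.,.##
229 ..........YY,wwwwwwww.################...,,,,,,###
230 .........YYY,wwwwwww,###############,.....,,,,####
231 ........,,,,,w,wwww,###############,w,....,,,.####
232 .......,Y,YY,wwwwww###############,ww,.....,,#####
233 ......,YY,,,,wwwww,#########.###,,wwww.....,######
234 ......Y,,,,,Yw,ww,#########....#wwwwww......######
235 ......,,,,,YY,ww,#########.....#wwwwww,..#..######
236 ,.....YYY,,YY,ww#########......,wwwwww,.##########
237 ,.....,,,,,,Y,w,########......,wwwwwww,###########
238 ,,....,,,,,,,,w########......,wwwwwwwww###########
239 ,,....,Y,,,,,Yw#######......,wwwwwwwwww###########
240 ,,....,YYY.,,Yw,#####......,wwwwwwwwwww,##########
241 
[... 2650 characters left out ...]
..,,,,,Y,YYYY,.,,,,,,,,,,.,,,,,,,,,...,,
290 ,,,,,.......,Y,,,YYYYY,...,,,..,,,,,,,.,,,,,.,,.,.
291 ,,,,,,......,Y,Y,YYYY,....,,,,,,,.,,,,,.,..,,.,..,
292 ,.,,,,,......,,,YYYY,.,,.,,,,,,,....,..,,....,,.,,
293 ,,,,,,,......Y,YYYY,..,.,,,,,,,,,...,.,,,...,,,,,,
294 .,,,.,,,,.,,.YYYYY,...,,.,,,,,,,,.,,..,,,,,,,,...,
295 .,,,,,,,,,,.,,,YY,.,,,.,.,,..,..,,....,.,,,,.,.,,,
296 ,,,.,.,....,...,,..,,,,,,.,..,..,......,.,,,,,,,,.
297 ,.,.,,,,,,,,...,,.,,,...,,.,,,...,,..,..,..,,,....
298 ,..,,,,,,,,..,,.,.,,,.,.,,.,,..,,.,.,...,,,,,...,.
299 ,,.,..,,,...,.,...,.,.,,,,,.,.,,,,,,..,,,,,,,,.,,,
300 ,.,.,.,,.,....,.,.,,,,,,...,.,..,,,,,,##.#,.,.,,,,
301 ,,,,,,,.,,.,,,,,.,,,,,,,...,,,,,.....#....,..,,,,,
```

```bash
python3 -m jog '[[[0,-0.002,0.001],[0,0,0]],[[0,-0.002,0.001],[0,0,0]],[[0,-0.002,0.001],[0,0,0]]]'; python3 m6.py | tail -1; python3 - <<'E'
from h import *
import pickle
o=ctrl.get_obs(); pickle.dump((o['tool_pos'],o['tool_rot']),open('f.pkl','wb'))
for n in('side','top'): cv2.imwrite(f'pics/{n}9.png',optics.get_image(n)['image'])
T=R.from_rotvec(o['tool_rot']); 
L=[[x,y,-.0355] for x in(.083,-.083) for y in(-.013,.013)]+[[x,-.004,.0395] for x in(.084,-.084)]
print(proj('top',T.apply(L)+o['tool_pos']).round(1).tolist())
h=cv2.cvtColor(cv2.imread('pics/top9.png'),cv2.COLOR_BGR2HSV)
for r in range(216,242):
    print(r,''.join('w' if h[r,c,1]>85 and h[r,c,0]<19 else 'Y' if h[r,c,1]>100 else '#' if h[r,c,2]<60 else '.' for c in range(194,256)))
h=cv2.cvtColor(cv2.imread('pics/side9.png'),cv2.COLOR_BGR2HSV)
for r in list(range(226,240))+list(range(280,298)):
    print(r,''.join('Y' if h[r,c,1]>100 and h[r,c,0]>=19 else 'w' if h[r,c,1]>70 and h[r,c,0]<19 else '#' if h[r,c,2]<60 else '.' if h[r,c,1]<35 else ',' for c in range(326,356)))
E
```

```text
t: 7.65
tool_pos: [0.4722, 0.3082, 0.2531]
tool_rot: [1.776, 1.992, 0.627]
contact_force: [0.1, 0.2, -3.0]
opening: 0.025
grip_force: 63.0
shift [-0.0001 -0.0003 -0.0002] turn [ 0.0035 -0.0019 -0.0007]
[[196.8, 241.0], [195.2, 233.3], [251.2, 235.1], [250.0, 227.3], [200.2, 228.6], [252.9, 222.8]]
216 ............................##########.............#..........
217 ...........................#..................................
218 ..............................................................
219 ..............................................................
220 ..............................................................
221 ...........................#..................................
222 .........................#####.....................YYYwYwYY...
223 ...................############..................w.ww.w..ww...
224 ...................#############..............ww.w.w......#...
225 ...................##############....wwwww.wwww.w.w....w.w....
226 ....................############...#####ww.ww.........w...w...
227 .......Y.wY.w......w#############...##.#...............w....
[... 1360 characters left out ...]

238 ,,.....YYYYYYY,w,#########....
239 ,,.....,YYYYYY,w,########.....
280 ,,,,..............YY,wwwwwwwww
281 ,,,.......#......,YYYwwwwwwwww
282 ,,,......#.#....,YYYY,wwwwwwww
283 ,,,............,YYYYYY,wwwwwww
284 ,,,...........,YYYYYYYYwwwwwww
285 ,,,..........,YYYYYYYYYYwwwwww
286 ,,,..........YYYYYYYYYYYYYwwww
287 ,,,..........YYYYYYYYYYYYYY,,w
288 ,,,..........,YYYYYYYYYYYYY,,.
289 ,,,,.........,YYY,YYYYYYYY,.,,
290 ,,,,,........,YYYYYYYYYYY,,.,,
291 ,,,,,,.......,YYYYYYYYYY,.,,,.
292 ,,,,,,,.......YYYYYYYYY,..,,,,
293 ,,,,,,,.......YYYYYYYY,..,,.,,
294 .,..,,,,,.,,,.YYYYYYY,....,,..
295 .,,,,,,,,.,,,.YYYYYY,..,.,.,,,
296 ,.,.,.,.,...,.,YYYY,..,,,.,..,
297 .,,..,,,,,,,,..,YY,..,,.,..,,,
```

```bash
python3 - <<'E'
from h import *
import pickle
pos,rv=pickle.load(open('f.pkl','rb'));T=R.from_rotvec(rv)
L=np.array([[x,y,z] for x in(.084,-.084) for z in (.0395,.0125) for y in(-.004,.004)])
for n in('side','top'):
    for l,u in zip(L,proj(n,T.apply(L)+pos)): print(n,l,u.round(1))
print('dz1mm',(proj('side',pos+[0,0,.01])-proj('side',pos)).round(2),(proj('side',pos+[.01,0,0])-proj('side',pos)).round(2))
E
```

```text
side [ 0.084  -0.004   0.0395] [342.8 299.2]
side [0.084  0.004  0.0395] [339.  297.3]
side [ 0.084  -0.004   0.0125] [352.7 289.2]
side [0.084  0.004  0.0125] [348.9 287.3]
side [-0.084  -0.004   0.0395] [334.9 237.6]
side [-0.084   0.004   0.0395] [331.7 235.9]
side [-0.084  -0.004   0.0125] [343.  228.6]
side [-0.084   0.004   0.0125] [339.8 226.8]
top [ 0.084  -0.004   0.0395] [200.2 228.6]
top [0.084  0.004  0.0395] [199.7 226.3]
top [ 0.084  -0.004   0.0125] [198.7 232. ]
top [0.084  0.004  0.0125] [198.2 229.7]
top [-0.084  -0.004   0.0395] [252.9 222.8]
top [-0.084   0.004   0.0395] [252.5 220.5]
top [-0.084  -0.004   0.0125] [252.3 226.2]
top [-0.084   0.004   0.0125] [251.9 223.8]
dz1mm [[ 0.27 -4.37]] [[-5.57 -0.27]]
```

```bash
python3 -m jog '[[[0,-0.001,0.001],[0.0035,0,0]],[[0,-0.001,0.001],[0.0035,0,0]],[[0,-0.001,0.001],[0.0035,0,0]],[[0,-0.001,0.001],[0.0035,0,0]],[[0,-0.001,0.001],[0.0035,0,0]]]'; python3 -m jog '[[[0,0,0],[0,0,0]],[[0,0,0],[0,0,0]],[[0,0,0],[0,0,0]],[[0,0,0],[0,0,0]],[[0,0,0],[0,0,0]]]'; python3 m6.py | tail -1; python3 -c "
from station import ctrl,job
print(abs(ctrl.get_obs()['dq']).max()); print(job.finish_job())"
```

```text
t: 8.25
tool_pos: [0.4721, 0.3081, 0.252]
tool_rot: [1.779, 1.994, 0.625]
contact_force: [-0.3, -0.5, -3.2]
opening: 0.0251
grip_force: 63.0
t: 8.75
tool_pos: [0.4721, 0.3082, 0.2519]
tool_rot: [1.778, 1.994, 0.625]
contact_force: [0.5, -0.1, -3.8]
opening: 0.0253
grip_force: 63.0
shift [-0.0001  0.0004 -0.0011] turn [ 0.0004 -0.0019 -0.0009]
0.0006013514735218724
the job is handed in; nothing more can be done
None
```

The job is handed in at about 9 s: the lever snapped down and stayed, and the squeegee is held still with its blade edge about 12 cm out from the lens (estimated within about 3 mm and 0.02 rad); no verdict came back.

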